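Flip the status tag of the tested specimen

ROBOT

A 6-joint arm with a two-finger parallel gripper is mounted at the origin on a cart in front of the work surface, level with it; the furniture and walls round the work are solid. World frame = base frame: x ahead of the robot, y to its left, z up, the work surface at z = 0. Lengths are in mm, angles in rad, forces in N, time in s.
With the tool pointing down it reaches from about 150 to 775 mm from the base axis. Payload 6.1 kg.
Tool frame: the origin (TCP) lies where the fingers leave the gripper's body, on its centre line; the fingertips stand 73 mm ahead of it and the grasp point (between the pads) lies 54 mm ahead of it (r.grip_point_offset is the distance from the TCP to the grasp point, in mm); z points along the fingers, y is the line along which they close (so a half turn about z gives the same grasp; the last joint's range is limited). The gripper opens to 85 mm and grips with 20 to 120 N. Pads are 22 mm wide; open, the fingers measure 114 mm over their backs; the gripper's body (76 mm by 85 mm) begins 54 mm behind the grasp point. The pads swing forward as they close: fully open they stand 13 mm farther back than shut.
Start: joints at [1.333, 0.126, -0.04, 1.405, 0, 1.571], TCP at [123.666, 510.211, 303.895] pointing down, gripper open.
Joint ranges: [-2.72, 2.72], [-0.95, 1.95], [-1.27, 1.35], [-1.78, 2.02], [-1.46, 1.47], [-3.14, 3.14]. Speed limits (rad/s): [2.39, 2.39, 3.01, 3.14, 3.14, 3.14].

INTERFACE

Orientations are given as a 3x3 rotation matrix whose columns are the frame's x, y, z axes.
In Python, from station import r gives the robot as it stands.
- The arm moves only by the tool drive_tool, never from a script. Its argument "increments" is a list of rows, each an object with "dp": the shift along the tool's x, y, z in cm, a list of three; "twist": the turn, a rotation vector about the tool's x, y, z in degrees, a list of three; "claw": the finger opening in cm, from 0 to 8.54. In form: [{"dp": [tx, ty, tz], "twist": [wx, wy, wz], "claw": claw}, ...]. A call has 1 to 10 rows; each row is the pose to reach, as a shift and turn from the pose commanded when the call began, along the tool's axes at that moment; what a row does not reach only later rows make up. A row lasts 1/8 s, in which the tool goes at most 62.5 mm and 10.7 degrees, less where a joint would pass 70% of its speed; a pose out of reach is approached as far as the arm can. A call with a gripper value outside its range is refused whole. The fingers move at their own pace and stop on an object; "force" is the grip in N (left out, the last holds). Time passes only in rows, so rows that repeat a pose let the fingers close. It gives the time, the measured TCP pose, the force, the opening and the grip force at its end, in the units of the state.
- r.sense(): the state, without advancing time (a new reading comes with each control period).
- r.capture(name): name is "side" or "top" or "wrist"; returns a dict with "color" (384x512x3 uint8, red, green, blue), "depth" (384x512 float32, mm along the optical axis (not along the pixel's ray), 0 where there is no reading), "fx", "fy", "cx", "cy" (pixels), "rvec" (rotation vector, rad) and "tvec" (3), from world to camera coordinates, as OpenCV has them. Camera axes: x right, y down, z forward; pixel columns grow to the right and rows downward; lengths in mm; the calibration is good to about 2 mm. A picture is of the moment at which its call begins.
- r.close_job(): hands the job in; it is judged then, once.
The state is a dict: "t": time; "joints": joint angles; "qd": joint speeds; "joint_efforts": joint torques, N m; "position": TCP position; "eef_rot": TCP orientation; "ft_force": force on the tool from outside, world axes, zero at the start; "moment": the same for the moment, N m; "gripper_width": finger opening in mm; "finger_force": force on a finger pad.
Only numpy, scipy, OpenCV 4.12 (cv2) and the standard library are available. Lean on these libraries where they do the work, as an engineer would, in place of code of your own. Each camera call takes 0.05 s, during which the arm holds its last target. There are 200 camera calls.

TASK

The large specimen on the status stand has been tested. Push the hinged tag in line with it with your fingertips, right over its hinge, until it lies flat on the specimen side and shows the ring on its other face. Leave the other two tags as they are, and do not shift or lift the stand, the specimens or the things lying around.

Things in the scene. Friction and masses are not known exactly. Their poses are not given: they have to be found in the camera images.
- stand: loose aluminium stand, about 1.8 kg. Origin on the bench below the middle of the hinge line; x runs from the robot's side to the specimen side, y along the hinge line, z up. Base 180 x 250 x 10 mm, x=-35 to +145 mm; tags hinged 80 mm up at y=+80 (left), 0 (mid), -80 mm (right). Behind, x=+82 to +142 mm, a deck 30 mm high with three pockets in line with the tags, rims 4.5 mm high
- tag_left (a joint): left tag's hinge, rad: 0 = level on the robot's side of the hinge (along the stand's -x, bar face up), 1.57 = upright, 3.14 = level on the specimen side (stop; ring face up). Starts at 0 to 0.25. Hinge friction 0.03 N m: the tag stays wherever it is left, and moves with about 1 N at its free edge
- tip_left (a point): middle of the free edge of the left tag, 60 mm from its hinge. Tag: 30 g grey plastic plate 44 mm wide (along the hinge), 4 mm thick, an 8 mm round bead along the free edge, which ends 64 mm from the hinge; a raised white bar on one face, a ring on the other. Only air under it.
- hinge_left (a point): middle of the left tag's hinge, 80 mm above the bench; axes as the stand's. It sits between two 6 mm cheeks, 64 mm over their outsides, 18 mm deep in x, up to 89 mm above the bench. Through it the tag runs on in the plate's plane as a thumb tail, 18 mm wide, 4 mm thick, 34 mm beyond the hinge (at joint 0: to the stand's +x): pressed down, it raises the tag
- pocket_left (a point): centre of the floor of the pocket in line with the left tag, 112 mm behind its hinge (stand's x), 30 mm above the bench
- tag_mid (a joint): mid tag's hinge, rad: 0 = level on the robot's side of the hinge (along the stand's -x, bar face up), 1.57 = upright, 3.14 = level on the specimen side (stop; ring face up). Starts at 0 to 0.25. Hinge friction 0.03 N m: the tag stays wherever it is left, and moves with about 1 N at its free edge
- tip_mid (a point): middle of the free edge of the mid tag, 60 mm from its hinge. Tag: 30 g grey plastic plate 44 mm wide (along the hinge), 4 mm thick, an 8 mm round bead along the free edge, which ends 64 mm from the hinge; a raised white bar on one face, a ring on the other. Only air under it.
- hinge_mid (a point): middle of the mid tag's hinge, 80 mm above the bench; axes as the stand's. It sits between two 6 mm cheeks, 64 mm over their outsides, 18 mm deep in x, up to 89 mm above the bench. Through it the tag runs on in the plate's plane as a thumb tail, 18 mm wide, 4 mm thick, 34 mm beyond the hinge (at joint 0: to the stand's +x): pressed down, it raises the tag
- pocket_mid (a point): centre of the floor of the pocket in line with the mid tag, 112 mm behind its hinge (stand's x), 30 mm above the bench
- tag_right (a joint): right tag's hinge, rad: 0 = level on the robot's side of the hinge (along the stand's -x, bar face up), 1.57 = upright, 3.14 = level on the specimen side (stop; ring face up). Starts at 0 to 0.25. Hinge friction 0.03 N m: the tag stays wherever it is left, and moves with about 1 N at its free edge
- tip_right (a point): middle of the free edge of the right tag, 60 mm from its hinge. Tag: 30 g grey plastic plate 44 mm wide (along the hinge), 4 mm thick, an 8 mm round bead along the free edge, which ends 64 mm from the hinge; a raised white bar on one face, a ring on the other. Only air under it.
- hinge_right (a point): middle of the right tag's hinge, 80 mm above the bench; axes as the stand's. It sits between two 6 mm cheeks, 64 mm over their outsides, 18 mm deep in x, up to 89 mm above the bench. Through it the tag runs on in the plate's plane as a thumb tail, 18 mm wide, 4 mm thick, 34 mm beyond the hinge (at joint 0: to the stand's +x): pressed down, it raises the tag
- pocket_right (a point): centre of the floor of the pocket in line with the right tag, 112 mm behind its hinge (stand's x), 30 mm above the bench
- specimen_large: the large specimen: black round resin mount 40 mm in diameter, 20 mm high, loose, upright in one of the three pockets; origin at the centre of its underside
- specimen_small_a: small black round specimen, 30 mm in diameter, 18 mm high, loose in another pocket; origin at the centre of its underside
- specimen_small_b: small black round specimen, 30 mm in diameter, 19 mm high, loose in the remaining pocket; origin at the centre of its underside
- marker_pen: bystander: blue and white marker pen, 135 mm long, 16 mm thick, lying loose on the bench in front of the stand; origin under its middle
- driver: bystander: red screwdriver, 181 mm long, lying loose on the bench to the left; origin under its middle
- ref_block: bystander: round steel hardness reference block, 60 mm in diameter, 15 mm high, loose on the bench to the right; origin at the centre of its underside
- furnace_cabinet: bystander: fixed white dryer cabinet to the left, about 0.44 m (x) by 0.49 m (y) by 0.32 m high, papers on top; its near right corner stands at x=0.51, y=0.21, between the arm's start and the stand: swing round it with the arm drawn in; origin under its middle
There are look-alikes about, which are no part of the job. What is shaped like the specimen_large but blue is not meant.

How it is judged (in metres and radians):
At the end, for the whole second after the job is handed in: The tag in line with the large specimen lies flat on the specimen side (joint above 3.04 rad, within 6 degrees of its stop); the free edges of the other two tags are within 20 mm of where they started; the stand is at rest within 20 mm and every specimen within 25 mm of its start (((horizontal distance between specimen_large and pocket_left below 0.035 m and value of joint tag_left above 3.04 rad and distance of each of tip_mid, tip_right from where it was at the start of the episode below 0.02 m) or (horizontal distance between specimen_large and pocket_mid below 0.035 m and value of joint tag_mid above 3.04 rad and distance of each of tip_left, tip_right from where it was at the start of the episode below 0.02 m) or (horizontal distance between specimen_large and pocket_right below 0.035 m and value of joint tag_right above 3.04 rad and distance of each of tip_left, tip_mid from where it was at the start of the episode below 0.02 m)) and linear speed of stand below 0.01 m/s and distance of stand from where it was at the start of the episode below 0.02 m and distance of each of specimen_large, specimen_small_a, specimen_small_b from where it was at the start of the episode below 0.025 m); the robot touches nothing.
It fails at once if a tag other than the one in line with the large specimen is moved (free edge by more than 25 mm) ((horizontal distance between specimen_large and pocket_left below 0.035 m and distance of any of tip_mid, tip_right from where it was at the start of the episode above 0.025 m) or (horizontal distance between specimen_large and pocket_mid below 0.035 m and distance of any of tip_left, tip_right from where it was at the start of the episode above 0.025 m) or (horizontal distance between specimen_large and pocket_right below 0.035 m and distance of any of tip_left, tip_mid from where it was at the start of the episode above 0.025 m)).
It fails at once if the stand is shoved more than 20 mm, lifted more than 8 mm or tipped more than 0.12 rad (distance of stand from where it was at the start of the episode above 0.02 m or height (world z) of stand above 0.008 m or angle between stand's own z axis and vertical above 0.12 rad).
It fails at once if a specimen is moved more than 25 mm or lifted more than 10 mm from its pocket floor (distance of any of specimen_large, specimen_small_a, specimen_small_b from where it was at the start of the episode above 0.025 m or z of any of specimen_large, specimen_small_a, specimen_small_b in the frame of stand above 0.04 m).
It fails at once if a loose tool lying around (marker pen, screwdriver, round reference block) is moved more than 25 mm (distance of any of marker_pen, driver, ref_block from where it was at the start of the episode above 0.025 m).
It also fails if it takes over 48 s, if anything falls off the work surface, if the arm or the gripper's body presses on something with over 40 N, if the wrist force passes 120 N, or if a joint passes its speed limit or range.

## Working session

There is one attempt and no reset: what is moved stays moved. The work goes in short steps, Python scripts to look and compute and a tool call to move; the robot and the scene stay as the last step left them, time stands still between calls to the robot, and variables do not carry over. Pictures are saved under pics/ and viewed, at most 10 in all, crops included, and the job is handed in when it is done.

Besides the shell and the picture viewer there is one more tool, called after "Call:" as name(argument=value, ...), one argument or row to a line, values as JSON. drive_tool: Moves the arm, as the interface text tells. Its arguments: {"type":"object","properties":{"increments":{"type":"array","items":{"type":"object","properties":{"dp":{"type":"array","items":{"type":"number"}},"twist":{"type":"array","items":{"type":"number"}},"claw":{"type":"number"}}}},"force":{"type":"number"}},"required":["increments"]}

```bash
mkdir -p pics; ls
cat > h.py <<'E'
import numpy as np, cv2
from station import r
def cap(n,f=None):
    c=r.capture(n)
    if f: cv2.imwrite('pics/'+f,cv2.cvtColor(c['color'],cv2.COLOR_RGB2BGR))
    return c
def world(c,u,v,d=None):
    d=c['depth'][int(v),int(u)] if d is None else d
    R,_=cv2.Rodrigues(np.array(c['rvec'],float)); t=np.array(c['tvec'],float).ravel()
    p=np.array([(u-c['cx'])/c['fx']*d,(v-c['cy'])/c['fy']*d,d])
    return R.T@(p-t)
def proj(c,P):
    K=np.array([[c['fx'],0,c['cx']],[0,c['fy'],c['cy']],[0,0,1.]])
    return cv2.projectPoints(np.array(P,float).reshape(-1,3),np.array(c['rvec'],float),np.array(c['tvec'],float),K,None)[0].reshape(-1,2)
def cloud(c):
    v,u=np.mgrid[0:384,0:512]; d=c['depth'].astype(float)
    R,_=cv2.Rodrigues(np.array(c['rvec'],float)); t=np.array(c['tvec'],float).ravel()
    p=np.stack([(u-c['cx'])/c['fx']*d,(v-c['cy'])/c['fy']*d,d],-1)
    return (p-t)@R
E
python3 - <<'E'
from h import *
import pickle
a=cap('top');b=cap('side')
pickle.dump((a,b),open('ab.pkl','wb'))
cv2.imwrite('pics/top.png',cv2.resize(a['color'][...,::-1],(800,600)))
cv2.imwrite('pics/side.png',cv2.resize(b['color'][...,::-1],(800,600)))
s=r.sense();print(s['t'],s['position'],s['eef_rot'],s['ft_force'])
for c in(a,b):print(c['fx'],c['cx'],c['cy'],c['rvec'],c['tvec'])
E
```

```text
pics
0.1 [123.59607758 509.97753702 303.21309648] [[-9.71863206e-01  2.35545764e-01 -3.18528573e-04]
 [ 2.35545979e-01  9.71862221e-01 -1.38369092e-03]
 [-1.63566495e-05 -1.41978642e-03 -9.99998992e-01]] [-0.08221184  0.26159092 -0.49082415]
378.41785394231437 256.6133087608986 192.25883177171445 [ 2.22681917 -2.17765204  0.04832131] [1.01559603e+00 5.38900716e+02 1.43627996e+03]
391.6659481856754 255.04264202415845 188.25059358045326 [ 2.32498368 -1.24877717  0.32855079] [-282.252626    450.30837615 1033.40619858]
```

View pics/top.png

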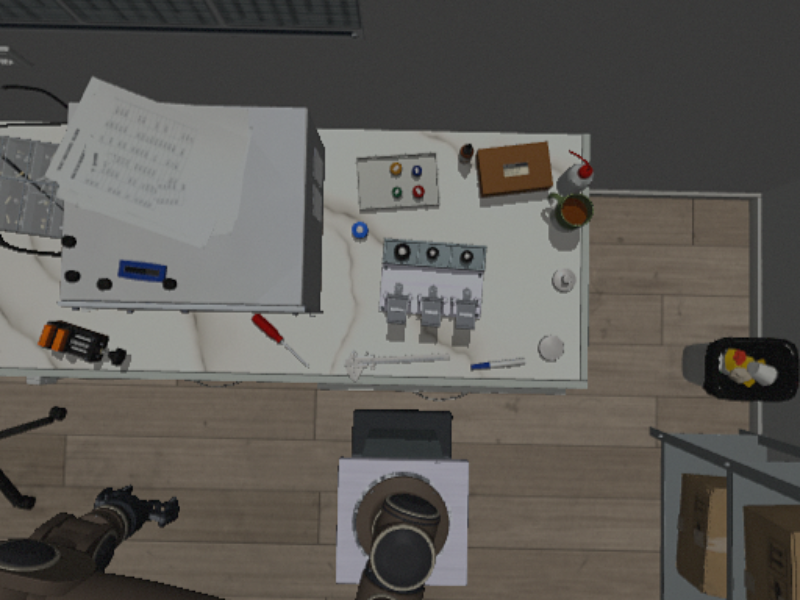

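View pics/side.png

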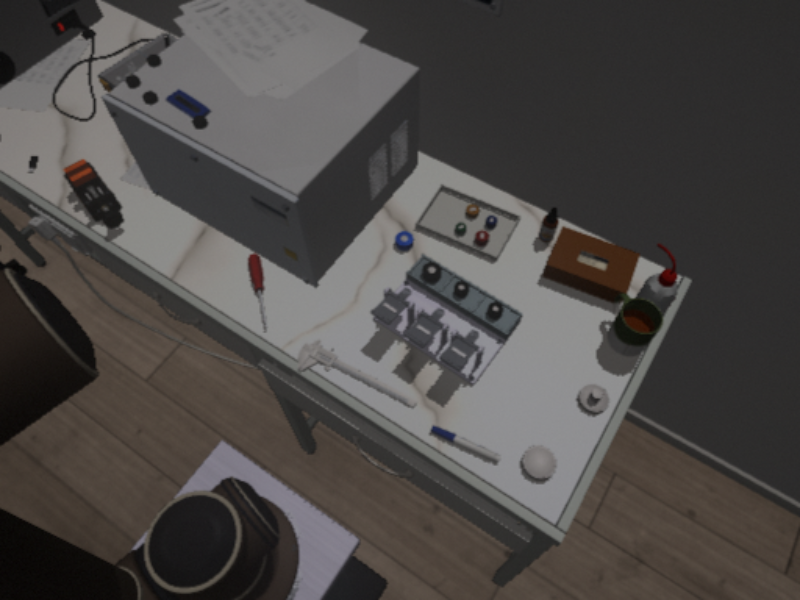

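Run:
```python
from h import *
import pickle
a,b=pickle.load(open('ab.pkl','rb'))
print('px of origin',proj(a,[[0,0,0],[500,0,0]]))
A=a['color'][145:225,225:325,::-1];B=b['color'][155:255,225:345,::-1]
cv2.imwrite('pics/crop.png',np.hstack([cv2.resize(A,(400,320),interpolation=2),cv2.resize(B,(384,320),interpolation=2)]))
for n,c in(('top',a),('side',b)):
    W=cloud(c); g=c['color'].max(-1)
    m=(W[...,2]>38)&(W[...,2]<62)&(g<45)&(W[...,0]>400)&(W[...,0]<750)&(abs(W[...,1])<250)
    k,l,st,ce=cv2.connectedComponentsWithStats(m.astype(np.uint8))
    for i in range(1,k):
        if st[i,4]>12:
            P=W[l==i]; print(n,'dark',ce[i],st[i,4],np.median(P,0).round(1),np.ptp(P,axis=0).round())
    # raised things z 70..100
    m=(W[...,2]>66)&(W[...,2]<110)&(W[...,0]>380)&(W[...,0]<700)&(W[...,1]<180)&(W[...,1]>-250)
    k,l,st,ce=cv2.connectedComponentsWithStats(m.astype(np.uint8))
    for i in range(1,k):
        if st[i,4]>30:
            P=W[l==i]; print(n,'hi',ce[i].round(),st[i,4],P.mean(0).round(1),P.min(0).round(),P.max(0).round())
    m=(W[...,2]>24)&(W[...,2]<40)&(W[...,0]>480)&(W[...,0]<680)&(W[...,1]<120)&(W[...,1]>-250)
    pts=W[m][:,:2].astype(np.float32); print(n,'deck',cv2.minAreaRect(pts),np.median(W[m][:,2]))
```

```text
px of origin [[256.88088868 334.24344389]
 [259.76725798 202.50477318]]
top dark [257.03174603 161.22222222] 63 [650.8  14.   49. ] [38. 37. 15.]
top dark [276.35483871 161.74193548] 31 [652.3 -56.9  48.1] [27. 26. 10.]
top dark [298.22857143 164.05714286] 35 [ 645.4 -139.    48.2] [27. 27. 14.]
top hi [254. 195.] 287 [524.3  23.2  86. ] [482. -14.  72.] [577.  56.  99.]
top hi [276. 197.] 286 [520.  -56.3  85.4] [477. -93.  70.] [572. -24. 102.]
top hi [298. 199.] 286 [ 515.4 -135.8   85.9] [ 474. -170.   66.] [ 566. -104.  103.]
top deck ((605.1210327148438, -63.925140380859375), (249.61256408691406, 148.87623596191406), 89.28105926513672) 30.65351721988382
side dark [276.11764706 174.02352941] 85 [649.   10.6  47.6] [40. 37. 14.]
side dark [295.18 184.48] 50 [649.4 -60.   46.4] [31. 28. 12.]
side dark [316.83673469 198.14285714] 49 [ 641.4 -142.4   47.6] [31. 29. 13.]
side hi [251. 195.] 362 [523.2  21.6  85.3] [480. -14.  66.] [576.  57.  98.]
side hi [273. 209.] 383 [518.9 -57.8  84.7] [476. -93.  70.] [573. -23.  95.]
side hi [295. 224.] 402 [ 514.6 -137.4   85.2] [ 472. -173.   67.] [ 569. -102.   96.]
side deck ((606.9639892578125, -62.72637939453125), (248.78631591796875, 153.2113037109375), 86.66839599609375) 29.76914764898764
```

View pics/crop.png

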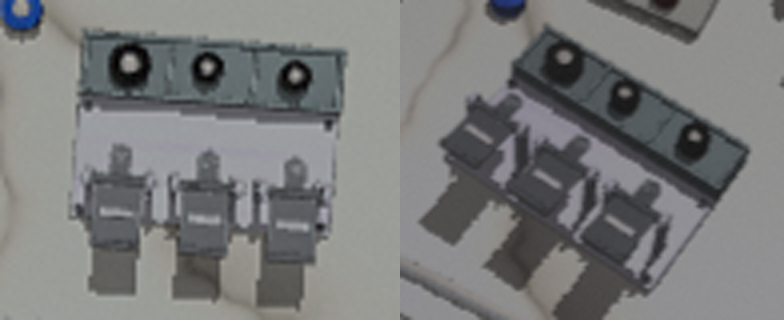

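Candidates: large specimen = left pocket (top image px 257,161; 38 mm wide, against 27 mm for those at 276,162 and 298,164). The blue ring-like piece at (230,147) is the look-alike. So the left tag is the one to move. I'll drive round the cabinet first.

Call:
drive_tool(
  increments=[
    {"dp": [-5, -5.5, 0], "twist": [0, 0, 0], "claw": 0},
    {"dp": [-9.7, -10.3, 0], "twist": [0, 0, -2], "claw": 0},
    {"dp": [-14, -15, 0], "twist": [0, 0, -4], "claw": 0},
    {"dp": [-18, -19, 0], "twist": [0, 0, -6], "claw": 0},
    {"dp": [-22, -23.5, 0], "twist": [0, 0, -8], "claw": 0},
    {"dp": [-26, -28, 0], "twist": [0, 0, -10], "claw": 0},
    {"dp": [-30, -32, 0], "twist": [0, 0, -10.5], "claw": 0},
    {"dp": [-34.5, -36.5, 0], "twist": [0, 0, -10.5], "claw": 0},
    {"dp": [-38.8, -41, 0], "twist": [0, 0, -10.5], "claw": 0},
    {"dp": [-38.8, -41, 0], "twist": [0, 0, -10.5], "claw": 0},
  ],
)

```text
t: 1.35
position: [405.4, 16.9, 303.2]
eef_rot: [[-0.998, 0.062, -0.001], [0.062, 0.998, -0.001], [0.001, -0.001, -1.0]]
ft_force: [0.1, 0.2, -0.9]
gripper_width: -0.1
finger_force: 0.0
```

Run:
```python
from h import *
c=cap('wrist')
import pickle;pickle.dump(c,open('w1.pkl','wb'))
cv2.imwrite('pics/w1.png',c['color'][...,::-1])
s=r.sense();print(s['t'],s['position'],s['eef_rot'],s['joints'],s['ft_force'],s['gripper_width'])
W=cloud(c)
m=(W[...,2]>66)&(W[...,2]<110)&(W[...,0]>440)&(W[...,0]<700)&(W[...,1]<180)&(W[...,1]>-250)
k,l,st,ce=cv2.connectedComponentsWithStats(m.astype(np.uint8))
for i in range(1,k):
    if st[i,4]>30:
        P=W[l==i]; print('hi',ce[i].round(),st[i,:],P.mean(0).round(1),P.min(0).round(),P.max(0).round())
```

```text
1.4 [404.60015902  18.38968508 303.29708971] [[-9.98221379e-01  5.95987115e-02 -1.43964137e-03]
 [ 5.95987351e-02  9.98222415e-01  2.65241444e-05]
 [ 1.43866309e-03 -5.93238368e-05 -9.99998963e-01]] [ 4.53697260e-02 -9.96497660e-02 -2.69761537e-01  1.40212151e+00
  9.17905795e-05  1.05003753e-01] [-0.42639819 -0.443172   -0.13919285] 0.08875773644780088
hi [189. 273.] [ 163  261   50   31 1138] [490.  -51.9  90.5] [476. -76.  85.] [511. -31.  95.]
hi [102. 288.] [  75  262   57   62 2485] [ 502.  -137.6   88.7] [ 472. -173.   70.] [ 543. -111.   97.]
hi [295. 267.] [293 262   5  13  46] [488.1  46.5  93.9] [484.  44.  90.] [497.  48.  97.]
```

View pics/w1.png

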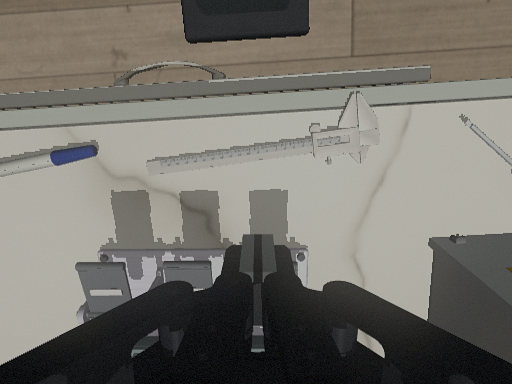

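The wrist camera looks back to the robot side. Fingers hide the left tag, so I move past it at height and look again.

Call:
drive_tool(
  increments=[
    {"dp": [-6, 0, 0], "claw": 0},
    {"dp": [-12, 0, 0], "claw": 0},
    {"dp": [-18, 0, 0], "claw": 0},
    {"dp": [-22, 0, 0], "claw": 0},
    {"dp": [-22, 0, 0], "claw": 0},
  ],
)

```text
invalid input
```

Run:
```python
from h import *
c=cap('wrist')
import pickle;pickle.dump(c,open('w2.pkl','wb'))
cv2.imwrite('pics/w2.png',c['color'][...,::-1])
s=r.sense();print(s['t'],s['position'],s['ft_force'])
W=cloud(c)
m=(W[...,2]>66)&(W[...,2]<110)&(W[...,0]>440)&(W[...,0]<700)&(W[...,1]<180)&(W[...,1]>-250)
k,l,st,ce=cv2.connectedComponentsWithStats(m.astype(np.uint8))
for i in range(1,k):
    if st[i,4]>30:
        P=W[l==i]; print('hi',ce[i].round(),st[i,:],P.mean(0).round(1),P.min(0).round(),P.max(0).round())
```

```text
1.45 [404.06834272  19.64520156 303.42840814] [-1.00084002  0.70440437  0.18647945]
hi [188. 273.] [ 161  261   50   31 1093] [489.5 -51.7  90.6] [477. -76.  85.] [510. -31.  95.]
hi [100. 289.] [  73  263   58   62 2483] [ 502.5 -137.7   88.6] [ 472. -173.   69.] [ 544. -111.   96.]
```

View pics/w2.png

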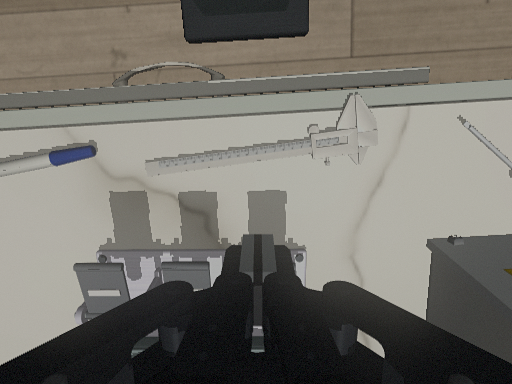

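Twist is required; the view is unchanged (arm did not move).

Call:
drive_tool(
  increments=[
    {"dp": [-6, 0, 0], "twist": [0, 0, 0], "claw": 0},
    {"dp": [-12, 0, 0], "twist": [0, 0, 0], "claw": 0},
    {"dp": [-18, 0, 0], "twist": [0, 0, 0], "claw": 0},
    {"dp": [-22, 0, 0], "twist": [0, 0, 0], "claw": 0},
    {"dp": [-22, 0, 0], "twist": [0, 0, 0], "claw": 0},
    {"dp": [-22, 0, 0], "twist": [0, 0, 0], "claw": 0},
  ],
)

```text
t: 2.2
position: [622.9, 10.1, 303.8]
eef_rot: [[-0.999, 0.052, -0.001], [0.052, 0.999, 0.0], [0.001, 0.0, -1.0]]
ft_force: [-0.7, 0.4, 0.2]
gripper_width: 0.2
finger_force: 0.0
```

Run:
```python
from h import *
c=cap('wrist')
import pickle;pickle.dump(c,open('w2.pkl','wb'))
cv2.imwrite('pics/w3.png',c['color'][...,::-1])
s=r.sense();print(s['t'],s['position'],s['ft_force'])
W=cloud(c)
m=(W[...,2]>66)&(W[...,2]<110)&(W[...,0]>440)&(W[...,0]<700)&(W[...,1]<180)&(W[...,1]>-250)
k,l,st,ce=cv2.connectedComponentsWithStats(m.astype(np.uint8))
for i in range(1,k):
    if st[i,4]>30:
        P=W[l==i]; print('hi',ce[i].round(),st[i,:],P.mean(0).round(1),P.min(0).round(),P.max(0).round())
```

```text
2.25 [622.63141879   9.82072081 304.31683595] [-0.25903708  0.08871993  0.36452451]
hi [68. 56.] [  24    0   98  126 6776] [ 515.5 -134.2   86.3] [ 476. -169.   66.] [ 569. -100.   97.]
hi [168.  55.] [ 127    0   89  127 6493] [519.3 -55.1  86. ] [480. -93.  66.] [574. -21.  95.]
hi [269.  55.] [ 225    0   87  127 6407] [523.4  24.5  86.8] [484. -12.  66.] [579.  59.  97.]
```

View pics/w3.png

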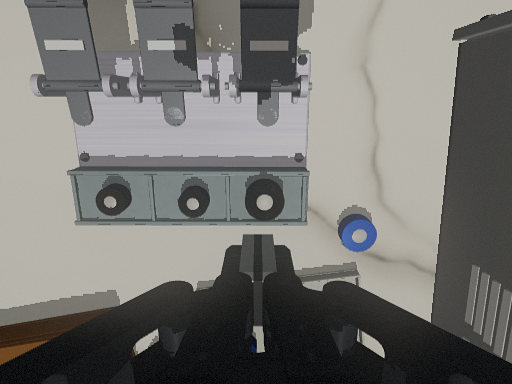

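Clear view: large specimen at (264,198) in the left pocket with its tag hinge at (268,86) and tail end at (267,124). The blue look-alike is at (357,235) on the bench.

Run:
```python
from h import *
import pickle
c=pickle.load(open('w2.pkl','rb'));W=cloud(c)
for u,v in [(268,86),(267,110),(267,122),(268,30),(268,10),(232,86),(307,86),(264,198),(175,86),(85,86)]:
    print((u,v),np.nanmedian(W[v-1:v+2,u-1:u+2].reshape(-1,3),0).round(1))
a,b=pickle.load(open('ab.pkl','rb'))
print(proj(a,[[543,21,80]]),proj(b,[[543,21,80]]))
```

```text
(268, 86) [545.7  23.2  84.8]
(267, 110) [564.9  21.7  77.8]
(267, 122) [575.1  21.3  76.2]
(268, 30) [504.9  24.8  89.7]
(268, 10) [491.5  25.4  92.8]
(232, 86) [544.3  -5.9  88.5]
(307, 86) [547.4  54.5  88. ]
(264, 198) [651.5  15.5  50. ]
(175, 86) [541.7 -52.6  84.5]
(85, 86) [ 537.7 -126.5   84.5]
[[254.52405061 190.27156875]] [[255.28387989 191.50428623]]
```

Call:
drive_tool(
  increments=[
    {"dp": [5.5, 0.85, 0], "twist": [0, 0, 0], "claw": 0},
    {"dp": [5.5, 0.85, 5], "twist": [0, 0, 0], "claw": 0},
    {"dp": [5.5, 0.85, 10], "twist": [0, 0, 0], "claw": 0},
    {"dp": [5.5, 0.85, 13.5], "twist": [0, 0, 0], "claw": 0},
    {"dp": [5.5, 0.85, 14], "twist": [0, 0, 0], "claw": 0},
    {"dp": [5.5, 0.85, 14.5], "twist": [0, 0, 0], "claw": 0},
    {"dp": [5.5, 0.85, 15], "twist": [0, 0, 0], "claw": 0},
    {"dp": [5.5, 0.85, 15.3], "twist": [0, 0, 0], "claw": 0},
  ],
)

```text
t: 3.25
position: [569.9, 19.9, 151.8]
eef_rot: [[-0.999, 0.054, 0.002], [0.054, 0.999, 0.0], [-0.002, 0.0, -1.0]]
ft_force: [-0.7, 0.1, 0.8]
gripper_width: 0.4
finger_force: 0.0
```

Call:
drive_tool(
  increments=[
    {"dp": [0.2, 0.1, 0.3], "twist": [0, 0, 0], "claw": 0},
    {"dp": [0.2, 0.1, 0.6], "twist": [0, 0, 0], "claw": 0},
    {"dp": [0.2, 0.1, 0.9], "twist": [0, 0, 0], "claw": 0},
    {"dp": [0.2, 0.1, 1.2], "twist": [0, 0, 0], "claw": 0},
    {"dp": [0.2, 0.1, 1.5], "twist": [0, 0, 0], "claw": 0},
    {"dp": [0.2, 0.1, 1.5], "twist": [0, 0, 0], "claw": 0},
  ],
)

```text
t: 4.0
position: [567.3, 21.0, 135.4]
eef_rot: [[-0.999, 0.054, -0.001], [0.054, 0.999, 0.0], [0.001, 0.0, -1.0]]
ft_force: [1.3, 0.8, -0.6]
gripper_width: 0.3
finger_force: 0.4
```

```bash
cat > look.py <<'E'
from h import *
for n in('top','side'):
    W=cloud(cap(n))
    m=(W[...,2]>66)&(W[...,2]<150)&(W[...,0]>465)&(W[...,0]<640)&(W[...,1]<50)&(W[...,1]>-6)
    P=W[m];print(n)
    for x in range(470,640,10):
        q=P[(P[:,0]>=x)&(P[:,0]<x+10)]
        if len(q): print(x,len(q),np.percentile(q[:,2],[5,50,95]).round())
s=r.sense();print(s['t'],s['position'],s['ft_force'])
E
python3 look.py
```

```text
top
side
500 5 [131. 133. 136.]
510 36 [128. 133. 137.]
520 10 [106. 113. 115.]
530 15 [ 70.  90. 107.]
540 43 [ 80.  88. 147.]
550 107 [ 71. 112. 144.]
560 20 [ 73. 115. 119.]
570 3 [114. 119. 120.]
4.1 [567.22787317  20.97481183 135.51402418] [ 0.07210048  0.89768287 -0.77465328]
```

Tag is up at ~58°. Now over it and to the robot's side.

Call:
drive_tool(
  increments=[
    {"dp": [0, 0, -5], "twist": [0, 0, 0], "claw": 0},
    {"dp": [0, 0, -10], "twist": [0, 0, 0], "claw": 0},
    {"dp": [1, 0, -14.5], "twist": [0, 0, 0], "claw": 0},
    {"dp": [6, 0, -14.5], "twist": [0, 0, 0], "claw": 0},
    {"dp": [10.5, 0, -14.5], "twist": [0, 0, 0], "claw": 0},
    {"dp": [10.5, 0, -14.5], "twist": [0, 0, 0], "claw": 0},
    {"dp": [10.5, 0, -9], "twist": [0, 0, 0], "claw": 0},
    {"dp": [10.5, 0, -4.8], "twist": [0, 0, 0], "claw": 0},
    {"dp": [10.5, 0, -4.8], "twist": [0, 0, 0], "claw": 0},
  ],
)

```text
t: 5.22
position: [461.1, 26.5, 181.0]
eef_rot: [[-0.998, 0.055, -0.007], [0.055, 0.999, -0.0], [0.007, -0.001, -1.0]]
ft_force: [0.3, -0.3, 0.4]
gripper_width: -0.3
finger_force: 0.0
```

Call:
drive_tool(
  increments=[
    {"dp": [-2, 0, 0], "twist": [0, 0, 0], "claw": 0},
    {"dp": [-3.5, 0, 0], "twist": [0, 0, 0], "claw": 0},
    {"dp": [-4.5, 0, 0], "twist": [0, 0, 0], "claw": 0},
    {"dp": [-5.5, 0, 0], "twist": [0, 0, 0], "claw": 0},
    {"dp": [-6.5, 0, 0], "twist": [0, 0, 0], "claw": 0},
    {"dp": [-7.5, 0, 0], "twist": [0, 0, 0], "claw": 0},
    {"dp": [-8.5, 0, 0], "twist": [0, 0, 0], "claw": 0},
    {"dp": [-8.5, 0, 0], "twist": [0, 0, 0], "claw": 0},
  ],
)

```text
t: 6.22
position: [548.2, 22.0, 183.7]
eef_rot: [[-0.999, 0.055, 0.0], [0.055, 0.999, -0.0], [-0.0, -0.0, -1.0]]
ft_force: [-0.5, 1.2, -0.4]
gripper_width: -0.1
finger_force: 0.0
```

```bash
python3 look.py
```

```text
top
side
530 59 [ 69. 125. 145.]
540 86 [ 71.  86. 132.]
550 28 [ 84. 102. 114.]
570 1 [134. 134. 134.]
6.325 [547.57417422  22.04602405 183.81833355] [0.0693529  0.68520633 0.41462324]
```

Call:
drive_tool(
  increments=[
    {"dp": [-1, 0, 0], "twist": [0, 0, 0], "claw": 0},
    {"dp": [-2, 0, 0], "twist": [0, 0, 0], "claw": 0},
    {"dp": [-2.8, 0, 0.4], "twist": [0, 0, 0], "claw": 0},
    {"dp": [-3.4, 0, 0.9], "twist": [0, 0, 0], "claw": 0},
    {"dp": [-3.8, 0, 1.4], "twist": [0, 0, 0], "claw": 0},
    {"dp": [-4, 0, 1.9], "twist": [0, 0, 0], "claw": 0},
    {"dp": [-4, 0, 2.4], "twist": [0, 0, 0], "claw": 0},
    {"dp": [-4, 0, 2.7], "twist": [0, 0, 0], "claw": 0},
    {"dp": [-4, 0, 2.8], "twist": [0, 0, 0], "claw": 0},
  ],
)

```text
t: 7.45
position: [587.3, 19.9, 155.8]
eef_rot: [[-0.999, 0.055, -0.0], [0.055, 0.999, -0.0], [0.0, -0.0, -1.0]]
ft_force: [-0.0, -0.4, 0.9]
gripper_width: 0.1
finger_force: 0.2
```

Press slightly further until force shows.

Call:
drive_tool(
  increments=[
    {"dp": [0, 0, 0.1], "twist": [0, 0, 0], "claw": 0},
    {"dp": [0, 0, 0.2], "twist": [0, 0, 0], "claw": 0},
    {"dp": [0, 0, 0.2], "twist": [0, 0, 0], "claw": 0},
  ],
)

```text
t: 7.82
position: [587.3, 19.9, 154.5]
eef_rot: [[-0.999, 0.055, 0.0], [0.055, 0.999, 0.0], [-0.0, 0.0, -1.0]]
ft_force: [-1.0, 0.0, 4.8]
gripper_width: 0.1
finger_force: 2.4
```

Call:
drive_tool(
  increments=[
    {"dp": [0, 0, -4], "twist": [0, 0, 0], "claw": 0},
    {"dp": [0, 0, -9], "twist": [0, 0, 0], "claw": 0},
    {"dp": [-2, 0, -14], "twist": [0, 0, 0], "claw": 0},
    {"dp": [-6, 0, -15], "twist": [0, 0, 0], "claw": 0},
    {"dp": [-6, 0, -15], "twist": [0, 0, 0], "claw": 0},
  ],
)

```text
t: 8.45
position: [649.5, 16.5, 303.6]
eef_rot: [[-0.998, 0.055, 0.001], [0.055, 0.998, 0.0], [-0.001, 0.0, -1.0]]
ft_force: [0.4, -0.5, -1.0]
gripper_width: -0.2
finger_force: 0.0
```

Run:
```python
from h import *
c=cap('wrist');cv2.imwrite('pics/w4.png',c['color'][...,::-1])
W=cloud(c);s=r.sense();print(s['t'],s['position'],s['ft_force'])
m=(W[...,2]>66)&(W[...,2]<110)&(W[...,0]>510)&(W[...,0]<640)&(W[...,1]<46)&(W[...,1]>-6)
P=W[m]
for x in range(500,640,8):
    q=P[(P[:,0]>=x)&(P[:,0]<x+8)]
    if len(q): print(x,len(q),np.percentile(q[:,2],[5,50,95]).round(1))
```

```text
8.5 [647.98887921  16.52801683 302.92315654] [-0.71957242 -0.55433054 -0.54841572]
508 77 [80.6 81.7 83. ]
516 251 [80.5 81.7 82.9]
524 261 [80.6 81.8 83. ]
532 286 [80.2 81.8 86.4]
540 655 [81.7 84.1 88.1]
548 642 [80.5 82.  84.6]
556 559 [80.6 81.8 83.3]
564 555 [80.8 82.1 84. ]
572 532 [80.6 81.9 83.8]
580 528 [80.7 82.  83.9]
588 507 [80.6 81.8 83.8]
596 509 [80.7 82.  83.5]
604 322 [80.8 83.1 84.5]
```

View pics/w4.png

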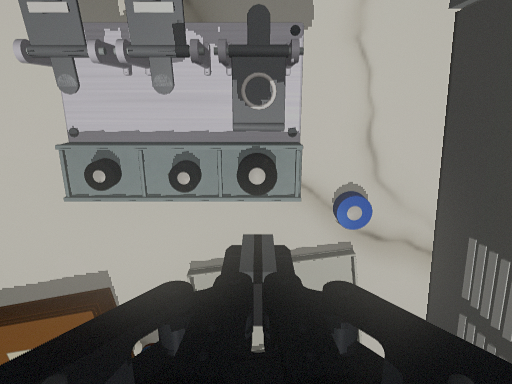

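The left tag lies flat: its surface is level at 82 mm and the ring shows at (258,91). The other tags and the specimens have not moved, and the arm is clear.

```bash
python3 -c "
from station import r
print(r.close_job())"
```

```text
the job is handed in; nothing more can be done
None
```

I pushed the left tag, in line with the large specimen, right over its hinge. It lies flat with the ring face up, nothing else appears to have moved, and the job is handed in; no verdict came back.

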